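# Put the microscope objectives to dry and start the cycle

## Robot

A 7-joint arm with a two-finger parallel gripper is mounted at the origin on the work surface. World frame = base frame: x ahead of the robot, y to its left, z up, the work surface at z = 0. Lengths are in m, angles in degrees, forces in N, time in s.
With the tool pointing down it reaches from about 0.425 to 0.925 m from the base axis. Payload 6.8 kg.
Tool frame: the origin (TCP) lies midway between the tips of the shut fingers; the grasp point (between the pads) lies 19 mm behind it; z points along the fingers, x is the direction in which the jaws open and shut, and the axes are right-handed (so a half turn about z gives the same grasp; the last joint's range is limited). The gripper opens to 88 mm and grips with 3 to 60 N. Pads are 20 mm wide; open, the fingers measure 115 mm over their backs; the gripper's body (75 mm by 178 mm) begins 61 mm behind the grasp point.
Start: joints at [-77.756, 27.33, 1.283, 89.118, -0.659, 63.558, -4.761], TCP at [0.213, 0.64, 0.223] pointing down, gripper open.
Joint ranges: [-169.35, 169.35], [-19.33, 120.38], [-80.79, 83.38], [13.8, 139.57], [-78.32, 258.32], [9.67, 109.79], [-169.56, 169.56]. Speed limits (degrees/s): [136.94, 136.94, 180, 180, 180, 180, 180].

## Interface

Orientations are given as [roll, pitch, yaw] about the fixed x, y, z axes, in that order (R = Rz(yaw) Ry(pitch) Rx(roll)).
In Python, from station import manip gives the robot as it stands. The module is installed in compiled form; this text tells all that it offers. Calls block until the motion is done:
- manip.move_to(position, orientation): joint-space move of the TCP to a pose.
- manip.move_linear(position, ori=None, feed=0.15, until_force=None): straight line of the TCP; ori=None keeps the orientation; feed is the mean speed in m/s. With until_force (N) it stops when the force on the tool has changed by that much, and returns True; else False.
- manip.set_joints(angles): joint-space move.
- manip.grip(opening, grasp_force=None): finger opening in m; grasp_force is the grip in N (None keeps the last); returns when the fingers have stopped.
- manip.wait(seconds).
- manip.ik(position, orientation): joint angles nearest the present ones, or None.
- manip.sense(): the state.
- manip.read_camera(name): name is "scene" or "side" or "wrist"; returns a dict with "color" (480x640x3 uint8, blue, green, red), "range_z" (480x640 float32, m along the optical axis (not along the pixel's ray), 0 where there is no reading), "K" (3x3 intrinsics, pixels), "R" (3x3) and "t" (3): a world point X has camera coordinates R X + t; the wrist camera has in their place "mount" (4x4, takes a point from camera to tool coordinates, whose origin is the TCP and whose axes are the tool frame's). Camera axes: x right, y down, z forward; pixel columns grow to the right and rows downward; lengths in m; the calibration is good to about 2 mm. A picture is of the moment at which its call begins: read the wrist's pose just before it.
A pose or a line that the arm cannot do raises manip.PlanningError and nothing moves.
- manip.job_done(): hands the job in, once; it reports no verdict.
Trained networks look in a picture, given as the dict that the camera call returned (one of the last four; its "shot" number tells which), for a name from the list of things; names that differ only in an ending like _2 or _b are one class to them, and where a whole thing is asked for, a point or a joint stands for the part that bears it (a point fixed in the world has none). Each returns a list of dicts, best first, with "score" (0 to 1); they miss things now and then, are a little off and sometimes report something else, mostly with a low value. They report only what shows in the picture. A call takes as long as a camera call.
- manip.masks_of(picture, thing): "pixels" (480x640 bool, what is visible of it) and "rect" ([left, top, right, bottom] in pixels, round what is visible of it).
The state is a dict: "t": time; "joint_pos": joint angles; "joint_vel": joint speeds; "joint_efforts": joint torques, N m; "eef_pos": TCP position; "eef_rot": TCP orientation; "contact_force": force on the tool from outside, world axes, zero at the start; "torque": the same for the moment, N m; "finger_gap": finger opening in m.
Only numpy, scipy, OpenCV 4.12 (cv2) and the standard library are available. Lean on these libraries where they do the work, as an engineer would, in place of code of your own. Each camera call takes 0.05 s, during which the arm holds its last target. There are 200 camera calls.

## Task

Lift the paddle handle to free the latch of the white drying case, swing its lid fully open until it stays, and stand every microscope objective that is out on the bench upright on the rubber mat inside. Then close the lid so that the latch has caught and the paddle lies flat again, and only then start the drying cycle on the grey console by pressing its three keys fully down one at a time: the round one, then the square one, then the long bar. Leave the other things on the bench alone.

Things in the scene. Friction and masses are not known exactly. Their poses are not given: they have to be found in the camera images.
- case: white drying case, fixed, 170 (x) x 270 (y) x 85 mm high without lid, walls 5 mm. Origin: centre of the underside; x from the latch side (near the robot) to the hinge side, z up. Inside, a black rubber mat, top 8 mm above the origin, spans x -23 to 80, y -129 to 129 mm; an aluminium partition, top 20 mm above the origin, at x -27 to -23 mm keeps the latch space before it (with a steel keeper bar) free
- lid (a joint): angle of the case's lid, rad: 0 shut, 1.8 fully open, leaning back past upright, where its weight keeps it open. Below about 1.5 it falls shut, slowed by a damper. The lid is a plate 170 x 270 x 8 mm, 0.45 kg; the pawl, 16 mm wide, stands 30 mm out of the middle of its inner face 130 mm from the hinge
- lid_hinge (a point): on the lid's hinge line, middle of the far upper rim of the case: case frame (85, 0, 85) mm. The hinge line runs along the case's y. The frame turns with the lid: its x points from the paddle edge to the hinge, its z out of the lid's upper face
- paddle (a joint): angle of the paddle relative to the lid, rad: 0 flat (spring-returned), 0.5 fully lifted. Its pivot line runs along the case's y at (-130, 0, 12) mm in the lid_hinge frame; a hidden pawl on it lets go of the keeper bar at about 0.32. 0.5 to 2 N at paddle_grip lift it. The pawl has a ramp: the lid also latches if pressed shut (10 N) with the paddle flat
- paddle_grip (a point): grasp point on the paddle, a dark steel plate 40 mm wide (y), 10 mm thick, overhanging the middle of the lid's front edge by 50 mm; mid-width and mid-thickness, 35 mm out from that edge. With the paddle flat at (-205, 0, 15) mm in the lid_hinge frame: 100 mm above the bench, lid shut. The frame turns with the paddle: x towards the hinge, z out of its upper face
- objective1: microscope objective, a turned metal part standing upright on its broad end: flange 46 mm across and 14 mm high, above it a barrel 36 mm across up to 50 mm, then a short cone to the lens at 58 mm; about 0.16 kg. Origin at the centre of its underside, z up along its axis. May be absent
- objective2: microscope objective, a turned metal part standing upright on its broad end: flange 46 mm across and 14 mm high, above it a barrel 36 mm across up to 50 mm, then a short cone to the lens at 58 mm; about 0.16 kg. Origin at the centre of its underside, z up along its axis. May be absent
- objective3: microscope objective, a turned metal part standing upright on its broad end: flange 46 mm across and 14 mm high, above it a barrel 36 mm across up to 50 mm, then a short cone to the lens at 58 mm; about 0.16 kg. Origin at the centre of its underside, z up along its axis. May be absent
- objective4: microscope objective, a turned metal part standing upright on its broad end: flange 46 mm across and 14 mm high, above it a barrel 36 mm across up to 50 mm, then a short cone to the lens at 58 mm; about 0.16 kg. Origin at the centre of its underside, z up along its axis. May be absent
- console: grey console fixed to the bench, 100 x 160 x 30 mm, with three white keys in a row along its y. Origin at the centre of its underside
- key_round (a joint): how far the round key (28 mm across) is pressed, m. Spring travel 6 mm, about 1.2 N to start and 4 N fully down; it springs back. The key stands at any of the three places, 48 mm apart, in the row across the console
- key_round_top (a point): centre of the round key's top face (46 mm above the bench)
- key_square (a joint): how far the square key (26 x 26 mm) is pressed, m. Spring travel 6 mm, about 1.2 N to start and 4 N fully down; it springs back. The key stands at any of the three places, 48 mm apart, in the row across the console
- key_square_top (a point): centre of the square key's top face (46 mm above the bench)
- key_bar (a joint): how far the long bar key (44 x 12 mm, long along the console's x) is pressed, m. Spring travel 6 mm, about 1.2 N to start and 4 N fully down; it springs back. The key stands at any of the three places, 48 mm apart, in the row across the console
- key_bar_top (a point): centre of the bar key's top face (46 mm above the bench)
- clamp_fork: dark clamp bolted to the bench among the objectives, 34 x 22 mm and 13 mm high; fixed. Origin at the centre of its underside
- oil_bottle: amber glass dropper bottle with black cap, upright, 34 mm across and 60 mm tall; origin at the centre of its underside. Not part of the job
- eyepiece: black eyepiece, upright, 40 mm across and 52 mm tall; origin at the centre of its underside. Not part of the job
- slide_box: closed grey and white slide box, 87 x 102 x 32 mm; origin at the centre of its underside. Not part of the job
- driver: screwdriver with black handle, 160 mm long, lying; origin near its underside. Not part of the job
- stage_insert: flat aluminium plate, 110 x 90 x 6 mm; origin at the centre of its underside. Not part of the job

How it is judged:
By the outcome, as a careful person would: the job done as asked, in the order asked, and still so for the second after the job is handed in, with the robot touching nothing.
Of objective1, objective2, objective3, objective4 only 2 to 4 are there at a start; the rules pass over those that are not, and their reading is None.
At some moment in a run one of objective1, objective2, objective3, objective4 may be knocked a few centimetres aside while the robot is not near it.
It also fails if it takes over 210 s, if anything falls off the work surface, if the arm or the gripper's body presses on something with over 40 N, if the wrist force passes 120 N, or if a joint passes its speed limit or range.

## Working session

There is one attempt and no reset: what is moved stays moved. The work goes in short steps, each a Python script; the robot and the scene stay as the last script left them, time stands still between calls to the robot, and variables do not carry over. Pictures are saved under pics/ and viewed, about 12 in all and at most 16, crops included, and the job is handed in when it is done.

```bash
mkdir -p pics; cat > h.py <<'E'
import numpy as np, cv2
from station import manip
from scipy.spatial.transform import Rotation as Ro
def Rm(o): return Ro.from_euler('xyz',o,degrees=True).as_matrix()
def cloud(p,pose=None):
    z=p["range_z"]; K=p["K"]; v,u=np.mgrid[0:480,0:640]
    X=np.stack([(u-K[0,2])/K[0,0]*z,(v-K[1,2])/K[1,1]*z,z],-1)
    if "mount" in p:
        M=p["mount"]; X=X@M[:3,:3].T+M[:3,3]; X=X@Rm(pose[1]).T+np.array(pose[0])
    else: X=(X-p["t"])@p["R"]
    X[z<=0]=np.nan
    return X
def shoot(name,save=None):
    s=manip.sense(); p=manip.read_camera(name)
    if save: cv2.imwrite("pics/"+save,p["color"])
    return p,cloud(p,(s["eef_pos"],s["eef_rot"]))
E
python3 - <<'E'
from h import *
np.set_printoptions(precision=3,suppress=True)
s=manip.sense(); print(s)
ims=[]
for c in("scene","side"):
    p,X=shoot(c,c+"0.png")
    if c=="scene": print(p["t"],p["R"])
    for n in["case","lid","paddle","console","key_round","key_square","key_bar","objective1","clamp_fork","oil_bottle","eyepiece","slide_box","driver","stage_insert"]:
        for d in manip.masks_of(p,n)[:5]:
            m=d["pixels"]; P=X[m]; P=P[~np.isnan(P[:,0])]
            if d["score"]<.3 or len(P)<5: continue
            print(c,n,round(d["score"],2),d["rect"],"med",np.median(P,0),"lo",np.percentile(P,2,axis=0),"hi",np.percentile(P,98,axis=0))
E
```

```text
{'t': 0.0, 'joint_pos': array([-77.756,  27.374,   1.28 ,  89.177,  -0.66 ,  63.559,  -4.761]), 'joint_vel': array([ 0.027, -0.066, -0.052, -0.032, -0.045, -0.015, -0.048]), 'joint_efforts': array([  0.   , -58.285,   1.535, -27.261,  -0.054,   0.017,   0.   ]), 'eef_pos': array([0.213, 0.64 , 0.222]), 'eef_rot': array([179.993,   0.103,  71.564]), 'contact_force': array([-0.372,  0.322, -0.777]), 'torque': array([ 0.006, -0.013, -0.045]), 'finger_gap': 0.08759198726575264}
[ 0.156 -0.238  1.77 ] [[-0.269  0.963  0.004]
 [ 0.621  0.176 -0.764]
 [-0.736 -0.203 -0.646]]
scene case 0.56 [266.5, 219.1, 399.2, 327.0] med [0.629 0.058 0.091] lo [ 0.485 -0.069  0.006] hi [0.686 0.191 0.104]
scene lid 0.87 [271.1, 218.7, 399.5, 297.3] med [0.587 0.052 0.092] lo [ 0.474 -0.074  0.087] hi [0.676 0.185 0.104]
scene paddle 0.72 [326.1, 224.5, 345.7, 250.1] med [0.504 0.037 0.103] lo [0.448 0.012 0.092] hi [0.544 0.062 0.107]
scene paddle 0.63 [408.6, 215.8, 426.4, 234.4] med [0.325 0.202 0.041] lo [0.297 0.183 0.002] hi [0.335 0.22  0.053]
scene console 0.68 [438.4, 271.6, 512.6, 317.5] med [0.5
[... 2447 characters left out ...]
220.9] med [ 0.343 -0.464  0.023] lo [ 0.082 -0.526 -0.001] hi [0.363 0.304 0.706]
side eyepiece 0.65 [318.9, 348.5, 331.4, 371.7] med [0.308 0.211 0.049] lo [0.293 0.189 0.002] hi [0.328 0.223 0.054]
side slide_box 0.67 [432.2, 203.0, 453.6, 223.4] med [ 0.343 -0.463  0.021] lo [ 0.336 -0.523  0.   ] hi [ 0.364 -0.431  0.033]
side driver 0.76 [423.4, 223.1, 450.6, 260.2] med [ 0.31  -0.349  0.018] lo [ 0.228 -0.379  0.004] hi [ 0.353 -0.3    0.026]
side driver 0.59 [429.6, 199.5, 455.6, 219.9] med [ 0.343 -0.462  0.021] lo [ 0.084 -0.526 -0.003] hi [0.366 0.316 0.704]
side stage_insert 0.96 [138.2, 313.6, 185.6, 353.4] med [0.702 0.406 0.005] lo [ 0.662  0.358 -0.   ] hi [0.742 0.447 0.009]
```

```bash
python3 - <<'E'
from h import *
np.set_printoptions(precision=4,suppress=True)
p,X=shoot("scene"); 
im=p["color"][170:410,110:530]; cv2.imwrite("pics/a1.png",cv2.resize(im,(800,457),interpolation=cv2.INTER_CUBIC))
def rect(zlo,zhi,b,name):
    m=(X[...,2]>zlo)&(X[...,2]<zhi)&(X[...,0]>b[0])&(X[...,0]<b[1])&(X[...,1]>b[2])&(X[...,1]<b[3])
    P=X[m][:,:2].astype(np.float32); print(name,len(P),cv2.minAreaRect(P*1000))
rect(.086,.0965,(.4,.8,-.15,.26),"lid")
rect(.099,.11,(.4,.6,-.05,.12),"paddle")
rect(.025,.034,(.4,.65,.25,.5),"console")
rect(.041,.05,(.4,.65,.29,.341),"k1")
rect(.041,.05,(.4,.65,.341,.388),"k2")
rect(.041,.05,(.4,.65,.388,.45),"k3")
for x,y in((.568,-.351),(.449,-.33),(.572,-.203),(.448,-.186)):
    rect(.052,.07,(x-.04,x+.04,y-.04,y+.04),"obj")
rect(.009,.017,(.46,.54,-.30,-.235),"clamp")
E
```

```text
lid 6460 ((580.2943115234375, 53.929054260253906), (178.81884765625, 270.19769287109375), 11.575746536254883)
paddle 534 ((523.4293212890625, 44.65443801879883), (162.28570556640625, 66.20445251464844), 23.804636001586914)
console 1804 ((509.7295227050781, 364.18756103515625), (107.2373275756836, 159.51861572265625), 0.9390772581100464)
k1 70 ((503.47857666015625, 317.0843200683594), (46.59528732299805, 11.663723945617676), 4.0928826332092285)
k2 87 ((501.33538818359375, 363.12847900390625), (29.056930541992188, 27.788915634155273), 54.193172454833984)
k3 110 ((498.99700927734375, 412.02911376953125), (25.854236602783203, 29.65379524230957), 89.85553741455078)
obj 74 ((559.48388671875, -356.5769958496094), (32.06582260131836, 25.97905731201172), 9.275134086608887)
obj 60 ((438.7324523925781, -336.23992919921875), (28.528356552124023, 27.804851531982422), 82.55997467041016)
obj 79 ((562.9679565429688, -207.37391662597656), (26.813560485839844, 26.86976432800293), 74.47943878173828)
obj 62 ((438.7799377441406, -187.49417114257812), (29.954065322875977, 29.50949478149414), 65.22225952148438)
clamp 22 ((501.75689697265625, -272.3588562011719), (22.510425567626953, 15.361355781555176), 37.67463302612305)
```

View pics/a1.png

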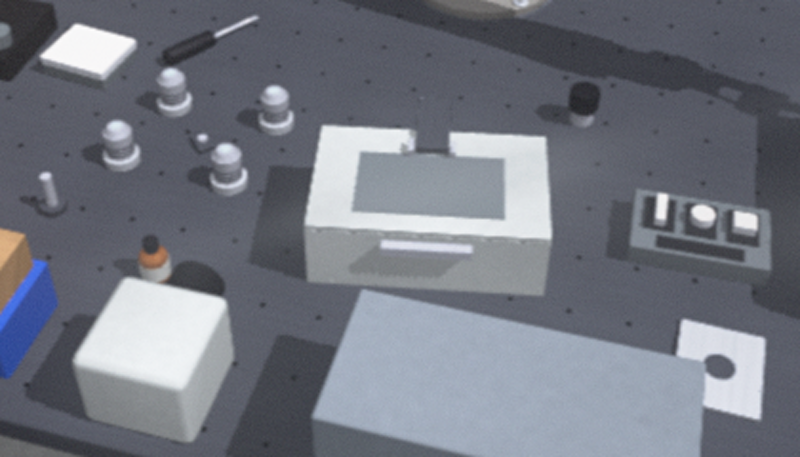

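```bash
python3 - <<'E'
from h import *
np.set_printoptions(precision=4,suppress=True)
p,X=shoot("scene")
for n,b in(("behind",(.66,1.2,-.15,.45)),("white",(.66,1.2,-.45,-.12))):
    m=(X[...,2]>.1)&(X[...,0]>b[0])&(X[...,0]<b[1])&(X[...,1]>b[2])&(X[...,1]<b[3]); P=X[m]; print(n,P.min(0),P.max(0),np.median(P,0))
manip.move_to([0.47,0.04,0.42],[180,0,101.6])
s=manip.sense();print(s["t"],s["joint_pos"],s["eef_pos"])
p,X=shoot("wrist","w1.png"); print(p["mount"])
np.savez("w1.npz",X=X)
E
```

```text
behind [ 0.7798 -0.1498  0.1   ] [0.9444 0.3704 0.1251] [0.8759 0.2071 0.1186]
white [ 0.8042 -0.45    0.1   ] [ 0.9295 -0.1201  0.1238] [ 0.8617 -0.3738  0.1176]
4.025 [-44.3716  -1.9231  31.3657 100.4803   1.0264  81.1857  88.5008] [0.47   0.0409 0.4198]
[[ 1.     -0.0012 -0.0002  0.0003]
 [ 0.0012  0.957   0.29   -0.0791]
 [-0.0002 -0.29    0.957  -0.1623]
 [ 0.      0.      0.      1.    ]]
```

View pics/w1.png

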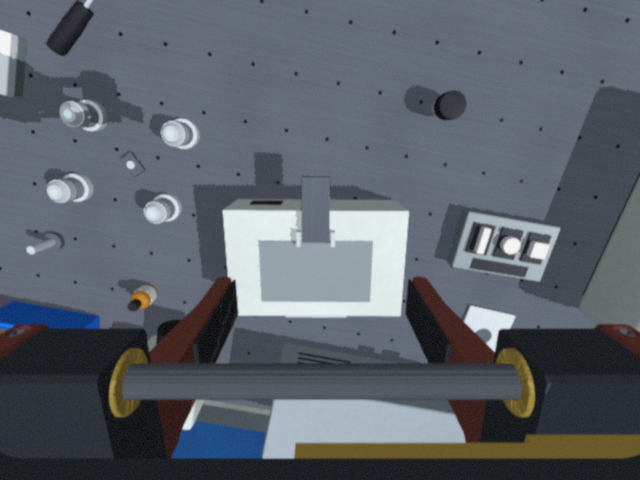

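```bash
python3 - <<'E'
from h import *
X=np.load("w1.npz")["X"]
im=cv2.imread("pics/w1.png")
def rect(zlo,zhi,b,name,er=1):
    m=((X[...,2]>zlo)&(X[...,2]<zhi)&(X[...,0]>b[0])&(X[...,0]<b[1])&(X[...,1]>b[2])&(X[...,1]<b[3])).astype(np.uint8)
    m=cv2.morphologyEx(m,cv2.MORPH_OPEN,np.ones((3,3)))
    P=X[m>0]; r=cv2.minAreaRect(P[:,:2].astype(np.float32)*1000)
    print(name,len(P),np.round(r[0],1),np.round(r[1],1),round(r[2],2),"z",np.round(np.median(P[:,2])*1000,1),"mean",np.round(P.mean(0)*1000,1))
rect(.088,.098,(.4,.72,-.15,.26),"lid")
rect(.1,.112,(.4,.6,-.05,.12),"paddle")
rect(.09,.115,(.42,.472,-.05,.12),"paddle overhang")
rect(.025,.034,(.4,.65,.25,.5),"console")
rect(.041,.05,(.4,.65,.29,.341),"k1")
rect(.041,.05,(.4,.65,.341,.388),"k2")
rect(.041,.05,(.4,.65,.388,.45),"k3")
for x,y in((.558,-.357),(.438,-.336),(.563,-.207),(.438,-.187)):
    rect(.050,.065,(x-.04,x+.04,y-.04,y+.04),"obj")
    rect(.009,.02,(x-.04,x+.04,y-.04,y+.04),"flange")
E
```

```text
lid 17265 [578.5  53.9] [171.  270.2] 11.17 z 93.5 mean [575.7  55.7  93.6]
paddle 2024 [495.7  36.7] [101.   55.4] 11.61 z 105.0 mean [494.3  36.9 104.9]
paddle overhang 555 [459.8  29.8] [27.8 39. ] 11.33 z 104.9 mean [458.4  30.3 104.9]
console 3433 [506.3 364.5] [100.2 161.2] 1.52 z 30.1 mean [507.7 359.7  30.2]
k1 206 [499.5 316.3] [43.  12.5] 1.83 z 45.5 mean [498.6 315.5  45.4]
k2 234 [498.8 364.3] [26.5 26.3] 18.53 z 45.9 mean [498.2 363.1  45.7]
k3 252 [497.1 411.8] [27.5 26.5] 5.88 z 45.9 mean [496.7 410.7  45.7]
obj 342 [ 553.  -355.9] [31.3 27.2] 24.34 z 57.0 mean [ 552.8 -354.6   56. ]
flange 225 [ 550.2 -347.9] [44.9 25.1] 23.2 z 14.0 mean [ 549.3 -345.2   14. ]
obj 413 [ 435.6 -336.4] [33.9 29.6] 1.94 z 56.8 mean [ 435.  -333.8   55.9]
flange 249 [ 434.  -327.3] [44.6 26.2] 9.25 z 13.9 mean [ 433.2 -324.1   13.9]
obj 324 [ 559.2 -209.3] [30.8 31.9] 15.01 z 56.9 mean [ 557.2 -207.    55.8]
flange 171 [ 550.9 -199.3] [44.1 21.9] 37.18 z 13.9 mean [ 549.3 -197.9   13.8]
obj 388 [ 434.1 -191. ] [31.6 31.2] 25.93 z 56.9 mean [ 433.1 -189.    56. ]
flange 172 [ 430.4 -178.7] [42.4 21.6] 12.05 z 13.7 mean [ 429.4 -176.9   13.7]
```

```bash
cat >> h.py <<'E'
CY=11.4; CC=np.array([.5785,.0539,0]); RC=Rm([0,0,CY])
def cw(x,y,z): return CC+RC@(np.array([x,y,z])/1000)
def Ry(a): return Ro.from_euler('y',a).as_matrix()
def grip_pt(th,ph): # case mm
    return np.array([85,0,85])+Ry(th)@(np.array([-130,0,12])+Ry(ph)@np.array([-75,0,3]))
def tcp(th,ph,tau=0,d=16,up=0):
    R=RC@Ry(tau)@np.array([[0,1,0],[1,0,0],[0,0,-1.]])  # cols: x=case y, y=case x, z=-z
    g=cw(*grip_pt(th,ph))+R[:,2]*(d-up)/1000
    return g,Ro.from_matrix(R).as_euler('xyz',degrees=True)
def st(msg=""):
    s=manip.sense(); print(msg,"t%.1f"%s["t"],"pos",np.round(s["eef_pos"],4),"F",np.round(s["contact_force"],1),"gap %.4f"%s["finger_gap"],flush=True); return s
E
python3 - <<'E'
from h import *
print(tcp(0,0))
for th,ph in[(0,0),(0,.45),(.5,.42),(1,.3),(1.5,.1),(1.8,0)]:
    for tau in(0,):
        q=manip.ik(*tcp(th,ph,tau)); print(th,ph,tau,None if q is None else np.round(q,0))
manip.grip(.062)
g,o=tcp(0,0,up=90); manip.move_to(g,o)
g,o=tcp(0,0); manip.move_linear(g,o,feed=.08,until_force=8); st("down")
manip.grip(.03,15); st("gripped")
p,X=shoot("wrist","w2.png")
for ph in(.1,.2,.3,.4,.45):
    g,o=tcp(0,ph); print(manip.move_linear(g,o,feed=.05,until_force=25)); st(ph)
E
```

```text
(array([0.46086746, 0.03018112, 0.084     ]), array([180. ,   0. , 101.4]))
0 0 0 [-40.  22.  35. 126. -21.  37. 111.]
0 0.45 0 [-40.  19.  34. 124. -16.  42. 106.]
0.5 0.42 0 [-40.  15.  34. 114. -10.  54. 101.]
1 0.3 0 [-40.  20.  36. 101. -13.  64. 102.]
1.5 0.1 0 [-38.  29.  40.  88. -19.  70. 106.]
1.8 0 0 [-37.  36.  42.  80. -24.  73. 108.]
down t6.9 pos [0.4612 0.0302 0.0844] F [-0.6  0.6  0.4] gap 0.0620
gripped t7.4 pos [0.461  0.0302 0.0841] F [-0.1 -0.8  0.3] gap 0.0399
False
0.1 t7.8 pos [0.4615 0.0303 0.0917] F [-0.1 -0.6 -1.1] gap 0.0402
False
0.2 t8.1 pos [0.4627 0.0305 0.099 ] F [-0.4 -1.2 -0.1] gap 0.0399
False
0.3 t8.3 pos [0.4648 0.0309 0.1062] F [-1.7 -2.6  0.4] gap 0.0396
False
0.4 t8.7 pos [0.4677 0.0315 0.1132] F [-2.6 -1.5  0.4] gap 0.0395
False
0.45 t8.9 pos [0.4694 0.0319 0.1164] F [-2.6 -1.5 -0.3] gap 0.0398
```

View pics/w2.png

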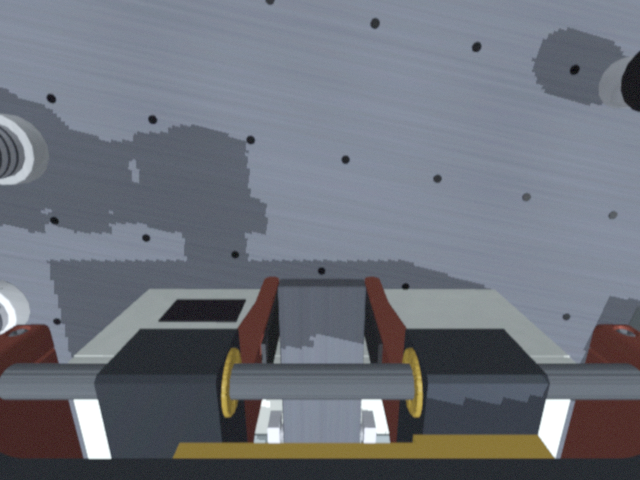

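The fingers hold the paddle by its sides (pixels about 275 and 370, row 290). Next I swing the lid.

```bash
python3 - <<'E'
from h import *
for i in range(1,19):
    th=.1*i; ph=.43 if th<.35 else max(0.,.43-.43*(th-.3)/1.2)
    g,o=tcp(th,ph); r=manip.move_linear(g,o,feed=.08,until_force=30)
    s=st(round(th,2)) if i%3==0 or r else None
    if r: break
p,X=shoot("scene")
cv2.imwrite("pics/a2.png",cv2.resize(p["color"][120:360,150:550],(800,480)))
E
```

```text
0.3 t10.1 pos [0.4908 0.0362 0.1711] F [-0.3 -2.  -3.6] gap 0.0399
0.6 t11.2 pos [0.5214 0.0423 0.2141] F [-1.8 -2.1 -1.1] gap 0.0402
0.9 t12.3 pos [0.5623 0.0506 0.247 ] F [-3.1 -2.6  2.1] gap 0.0401
1.2 t13.4 pos [0.6105 0.0603 0.2677] F [-1.5 -2.2  2.4] gap 0.0397
1.5 t14.6 pos [0.6627 0.0708 0.2748] F [ 0.4 -2.5  4.9] gap 0.0397
1.8 t15.8 pos [0.7233 0.083  0.2653] F [ 1.9 -2.2  4.4] gap 0.0398
```

View pics/a2.png

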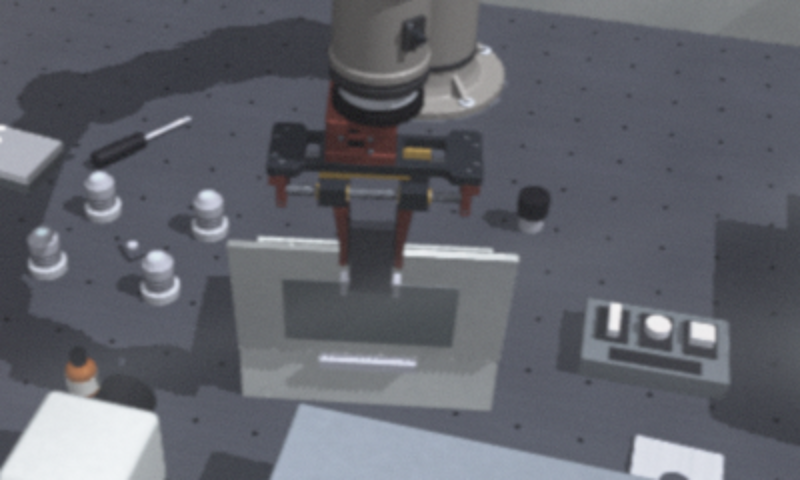

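```bash
cat >> h.py <<'E'
def objs(X,b=(.33,.68,-.45,-.1)):
    m=((X[...,2]>.052)&(X[...,2]<.066)&(X[...,0]>b[0])&(X[...,0]<b[1])&(X[...,1]>b[2])&(X[...,1]<b[3])).astype(np.uint8)
    n,l,s,c=cv2.connectedComponentsWithStats(m); out=[]
    for i in range(1,n):
        if s[i,4]<60: continue
        P=X[l==i]; r=cv2.minAreaRect(P[:,:2].astype(np.float32)*1000)
        out.append((np.round(r[0],1),np.round(r[1],1),np.round(P[:,2].max()*1000,1),s[i,4]))
    return out
E
python3 - <<'E'
from h import *
manip.grip(.06); manip.wait(.3)
s=st("rel"); manip.move_linear(s["eef_pos"]+np.array([0,0,.09]),feed=.15)
manip.move_to([.47,-.12,.36],[180,0,101.4])
manip.move_to([.42,-.27,.32],[180,0,101.4]); st()
p,X=shoot("wrist","w3.png")
for o in objs(X): print(o)
p,X=shoot("scene")
for d in manip.masks_of(p,"lid")[:2]:
    P=X[d["pixels"]]; print(d["score"],np.nanpercentile(P,[2,98],axis=0))
for o in objs(X): print(o)
E
```

```text
rel t16.7 pos [0.7218 0.0828 0.2653] F [-0.6 -0.7 -0.4] gap 0.0600
 t19.4 pos [ 0.4212 -0.2692  0.32  ] F [-0.5 -0.2  0. ] gap 0.0600
(array([ 435.7, -336.9]), array([29., 29.]), np.float64(60.4), np.int32(431))
(array([ 432.9, -192.1]), array([30.4, 29.8]), np.float64(60.7), np.int32(414))
(array([ 552.8, -363.8]), array([19.2, 29.1]), np.float64(60.9), np.int32(228))
(array([ 557.9, -210.3]), array([28.2, 29.3]), np.float64(60.3), np.int32(330))
0.95 [[ 0.65280307 -0.05060069  0.08625703]
 [ 0.72970954  0.20269479  0.28640107]]
(array([ 439.7, -335.1]), array([25.3, 26.3]), np.float64(60.4), np.int32(61))
(array([ 436.4, -190.2]), array([24.9, 25.3]), np.float64(60.8), np.int32(62))
(array([ 557.6, -356.8]), array([26.8, 26.7]), np.float64(61.1), np.int32(71))
(array([ 564.2, -208.1]), array([30.2, 26. ]), np.float64(62.4), np.int32(77))
```

View pics/w3.png

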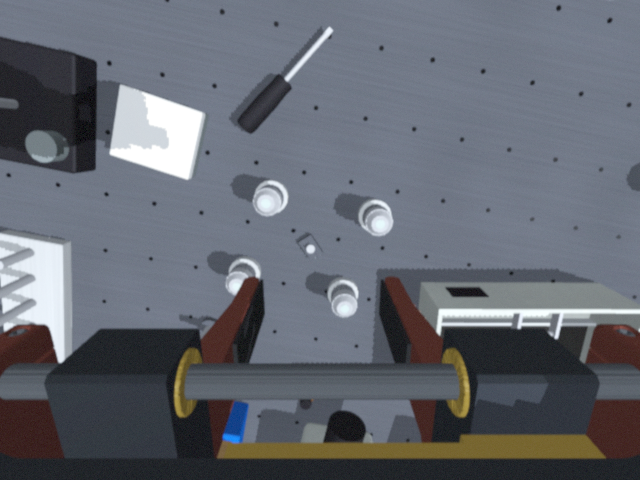

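```bash
cat >> h.py <<'E'
O=[180,0,101.4]
def locate(x,y):
    p,X=shoot("wrist"); c=objs(X,(x-.06,x+.06,y-.06,y+.06)); print("see",c)
    c=[o for o in c if o[1].min()>22]
    return c[0][0]/1000 if len(c)==1 else None
def pick_place(x,y,slot,hover=.24):
    manip.grip(.07)
    manip.move_to([x,y,hover],O)
    c=locate(x,y)
    if c is None: print("not located"); return False
    x,y=c
    manip.move_linear([x,y,.09],O,feed=.25)
    if manip.move_linear([x,y,.019],O,feed=.1,until_force=6): st("blocked"); return False
    manip.grip(.025,20); s=st("grip")
    if s["finger_gap"]<.03: return False
    manip.move_linear([x,y,.2],O,feed=.2)
    t=cw(*slot,0)
    manip.move_linear([t[0],t[1],.2],O,feed=.25); st("over")
    manip.move_linear([t[0],t[1],.05],O,feed=.12)
    r=manip.move_linear([t[0],t[1],.0265],O,feed=.03,until_force=3); s=st(("placed",r))
    manip.grip(.046); 
    manip.move_linear([t[0],t[1],.2],O,feed=.2); st("clear")
    return True
E
python3 - <<'E'
from h import *
p,X=shoot("scene"); P=X[255:285,120:150].reshape(-1,3); P=P[P[:,2]>.02]; print("post",np.nanmin(P,0),np.nanmax(P,0))
print(pick_place(.558,-.210,(34,-30)))
p,X=shoot("scene"); cv2.imwrite("pics/a3.png",cv2.resize(p["color"][150:330,130:430],(800,480)))
E
```

```text
post [ 0.65303304 -0.40603266  0.02085367] [ 0.67030729 -0.39100304  0.05707937]
see [(array([ 558.8, -209.4]), array([28.9, 29.8]), np.float64(60.5), np.int32(619))]
grip t22.9 pos [ 0.5589 -0.2094  0.0192] F [-0.7  0.3  1.6] gap 0.0360
over t25.1 pos [0.6173 0.0289 0.2   ] F [ 0.1 -0.4 -1.6] gap 0.0355
('placed', True) t27.3 pos [0.6173 0.0312 0.027 ] F [-0.3 -0.3  4.6] gap 0.0359
clear t28.7 pos [0.617  0.0314 0.1989] F [ 0.4 -0.1 -0.4] gap 0.0465
True
```

View pics/a3.png

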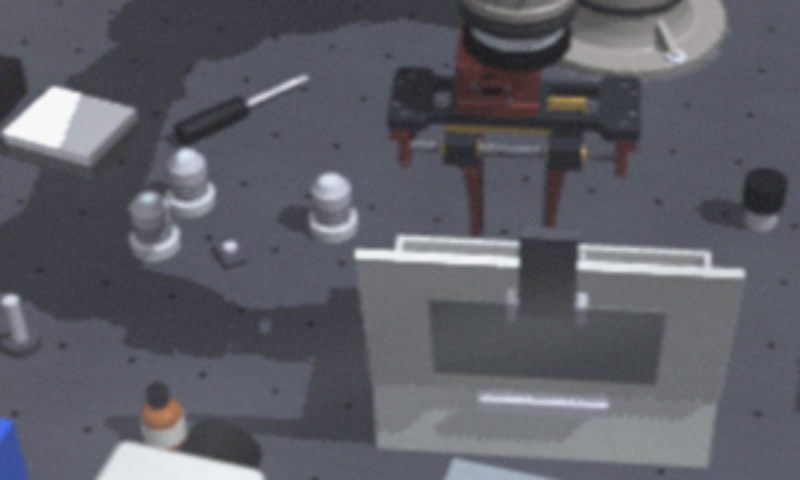

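The first objective is inside. One at the left has been knocked close to its neighbour: they now stand at about (155,225) and (190,180). I take the free one at (332,205) next, then measure that pair.

```bash
python3 - <<'E'
from h import *
print(pick_place(.433,-.192,(34,86)))
manip.move_to([.43,-.34,.26],O)
p,X=shoot("wrist","w4.png")
for o in objs(X): print(o)
p,X=shoot("scene")
for o in objs(X): print("scene",o)
E
```

```text
see [(array([ 433. , -191.1]), array([29.8, 29.8]), np.float64(60.4), np.int32(634))]
grip t32.7 pos [ 0.4331 -0.1911  0.0191] F [-0.2  0.1  3.3] gap 0.0353
over t35.4 pos [0.5945 0.1432 0.2001] F [-0.1 -0.3 -0.6] gap 0.0358
('placed', True) t37.6 pos [0.5944 0.1449 0.0271] F [-0.4 -0.2  4.6] gap 0.0359
clear t39.0 pos [0.594  0.145  0.1989] F [-0.7  0.2 -0.2] gap 0.0459
True
(array([ 435.7, -337.1]), array([28.8, 29.3]), np.float64(60.4), np.int32(554))
(array([ 504.2, -343.3]), array([29.2, 30. ]), np.float64(60.6), np.int32(490))
scene (array([ 438.4, -335.1]), array([26.4, 29.2]), np.float64(59.8), np.int32(65))
scene (array([ 509. , -343.4]), array([28.6, 25.1]), np.float64(61.1), np.int32(66))
```

View pics/w4.png

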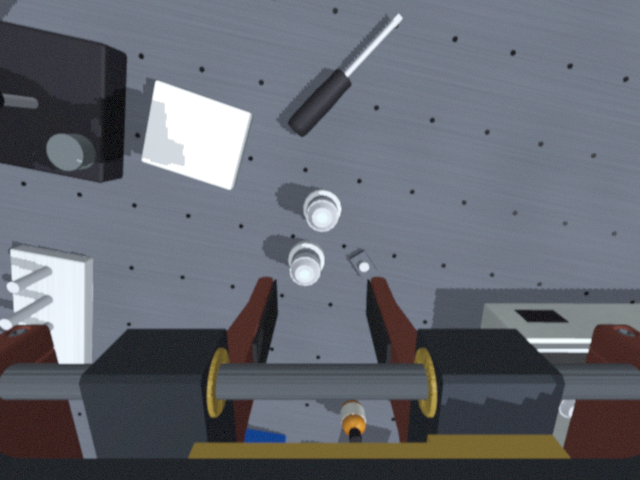

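```bash
python3 - <<'E'
from h import *
r=pick_place(.4357,-.337,(4,28)); print(r)
if r: print(pick_place(.504,-.343,(4,-86)))
manip.move_to(np.append(cw(-60,0,0)[:2],.36),O)
p,X=shoot("wrist","w5.png")
for o in objs(X): print(o)
m=(X[...,2]>.055)&(X[...,2]<.075)
n,l,s,c=cv2.connectedComponentsWithStats(m.astype(np.uint8))
for i in range(1,n):
    if s[i,4]>80:
        P=X[l==i].mean(0); print("inside",np.round(RC.T@(P-CC)*1000,1),s[i,4])
p,X=shoot("scene"); print([o for o in objs(X)])
E
```

```text
see [(array([ 435.6, -337.5]), array([29.5, 29.6]), np.float64(61.1), np.int32(636)), (array([ 492.4, -343.8]), array([ 6.3, 25.5]), np.float64(60.1), np.int32(120))]
grip t44.1 pos [ 0.4357 -0.3375  0.0191] F [-0.4 -0.1  1.6] gap 0.0359
over t47.1 pos [0.5766 0.0806 0.2001] F [-0.6 -0.1 -2. ] gap 0.0355
('placed', True) t49.2 pos [0.5765 0.0821 0.027 ] F [ 0.1 -0.3  4.2] gap 0.0357
clear t50.6 pos [0.5761 0.0823 0.199 ] F [-0.6  0.3 -0.3] gap 0.0460
True
see [(array([ 504.6, -343.9]), array([29.6, 29.9]), np.float64(60.4), np.int32(630))]
grip t55.1 pos [ 0.5047 -0.3439  0.0191] F [-0.1  1.7  1.3] gap 0.0357
over t57.6 pos [ 0.5989 -0.0315  0.2001] F [ 0.4 -0.  -0.8] gap 0.0361
('placed', True) t59.7 pos [ 0.599  -0.0296  0.027 ] F [-1.1  0.4  4.4] gap 0.0356
clear t61.1 pos [ 0.5987 -0.0292  0.1989] F [-0.1 -0.3 -1.4] gap 0.0460
True
inside [-84.7  37.   67.7] 288
inside [  14.4 -127.1   65.3] 575
inside [ 14.4 127.4  65.1] 552
inside [  1.2 -84.4  62.8] 481
inside [ 1.7 27.8 62.7] 484
inside [ 30.7 -29.2  62.7] 456
inside [31.4 84.9 62.7] 462
inside [  87.7 -308.6   59.4] 119
inside [80.2 -0.  64.9] 537
inside [ 128.5 -464.7   63.8] 241
inside [ 134.1 -253.    61.1] 154
[]
```

View pics/w5.png

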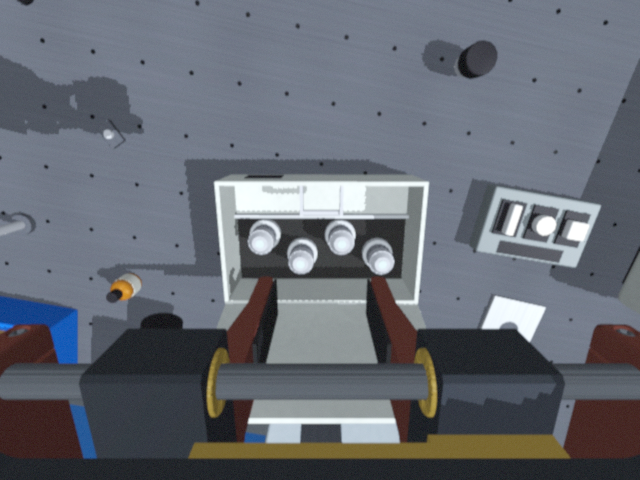

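All four stand upright on the mat (around (262,238), (302,255), (340,237) and (380,256)), and none is left on the bench. I close the lid now.

```bash
python3 - <<'E'
from h import *
manip.grip(.062)
g,o=tcp(1.79,0,up=100); 
s=manip.sense(); manip.move_linear([s["eef_pos"][0],s["eef_pos"][1],g[2]],o,feed=.25)
manip.move_linear(g,o,feed=.25)
g,o=tcp(1.79,0); print(manip.move_linear(g,o,feed=.08,until_force=6)); st("down")
manip.grip(.03,15); s=st("gripped")
if .036<s["finger_gap"]<.044:
    for th in[1.7,1.6,1.5,1.4,1.3,1.2,1.1,1.0,.9,.8,.7,.6,.5,.4,.3,.2,.12]:
        g,o=tcp(th,0.02); r=manip.move_linear(g,o,feed=.08,until_force=25)
        if r or int(th*10)%3==0: st(th)
        if r: break
    p,X=shoot("scene"); cv2.imwrite("pics/a4.png",cv2.resize(p["color"][150:330,230:530],(800,480)))
E
```

```text
False
down t65.2 pos [0.7202 0.0823 0.2665] F [-0.1 -0.5  0.4] gap 0.0622
gripped t65.7 pos [0.72   0.0822 0.266 ] F [ 0.7 -0.9  1.7] gap 0.0399
1.5 t66.9 pos [0.6635 0.0709 0.274 ] F [ 2.  -3.  -4.1] gap 0.0397
1.2 t68.1 pos [0.6044 0.0591 0.2662] F [ 1.1 -3.6 -4.6] gap 0.0399
0.9 t69.3 pos [0.5494 0.048  0.2399] F [-1.5 -3.5 -0.3] gap 0.0399
0.6 t70.6 pos [0.5051 0.0392 0.1983] F [ 0.5 -3.3 -3.5] gap 0.0400
0.3 t71.8 pos [0.4747 0.033  0.1453] F [ 2.1 -2.2 -2.7] gap 0.0396
```

View pics/a4.png

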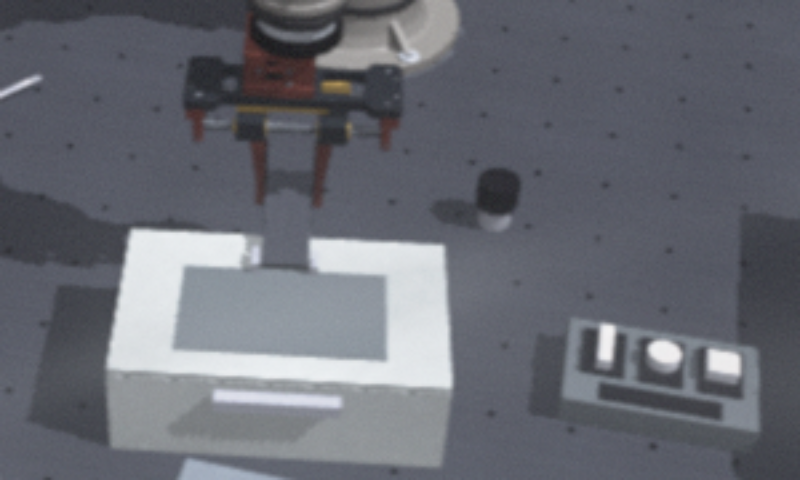

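```bash
cat >> h.py <<'E'
def lidcheck():
    p,X=shoot("wrist","lc.png"); C=(X-CC)@RC*1000
    for n,b in(("front L",(-75,-55,40,120)),("front R",(-75,-55,-120,-40)),("back",(30,70,-100,100)),("paddle tip",(-134,-118,-15,15)),("paddle in",(-105,-90,-15,15))):
        m=(C[...,0]>b[0])&(C[...,0]<b[1])&(C[...,1]>b[2])&(C[...,1]<b[3])&(C[...,2]>60)&(C[...,2]<150)
        print(n,m.sum(),np.round(np.median(C[m][:,2]),1) if m.sum() else None)
E
python3 - <<'E'
from h import *
manip.grip(.062); s=st("rel")
manip.move_linear(s["eef_pos"]+np.array([0,0,.09]),feed=.15); manip.wait(1.5)
manip.move_to(np.append(cw(-110,0,0)[:2],.32),O); lidcheck()
manip.grip(0,10)
t=cw(-70,45,0)
manip.move_to([t[0],t[1],.13],O)
r=manip.move_linear([t[0],t[1],.078],O,feed=.03,until_force=18); st(("press",r)); manip.wait(.3)
manip.move_linear([t[0],t[1],.16],O,feed=.15)
manip.move_to(np.append(cw(-110,0,0)[:2],.32),O); lidcheck(); st()
E
```

```text
rel t73.2 pos [0.4644 0.031  0.11  ] F [ 1.  -0.3  0.5] gap 0.0620
front L 1077 93.1
front R 1079 93.0
back 3434 94.2
paddle tip 398 104.9
paddle in 347 105.0
('press', True) t79.1 pos [0.501  0.0841 0.0933] F [-2.7  0.3 10.3] gap 0.0008
front L 1075 93.1
front R 1079 93.0
back 872 94.2
paddle tip 414 105.0
paddle in 341 105.0
 t81.0 pos [0.4696 0.0327 0.3177] F [-0.5  1.   0.2] gap 0.0005
```

```bash
python3 - <<'E'
from h import *
for y in(45,-45):
    t=cw(-72,y,0)
    manip.move_to([t[0],t[1],.13],O)
    r=manip.move_linear([t[0],t[1],.096],O,feed=.05,until_force=30)
    r=manip.move_linear([t[0],t[1],.070],O,feed=.02,until_force=30)
    for k in range(3): st(("press",r)); manip.wait(.2)
    manip.move_linear([t[0],t[1],.16],O,feed=.15)
manip.move_to(np.append(cw(-110,0,0)[:2],.32),O); lidcheck(); st()
E
```

```text
('press', True) t83.1 pos [0.4993 0.0839 0.0933] F [-2.   0.2  9.1] gap 0.0006
('press', True) t83.3 pos [0.4993 0.0839 0.0933] F [-2.7 -1.   9.9] gap 0.0008
('press', True) t83.5 pos [0.4993 0.0839 0.0933] F [-2.4 -0.4  8.9] gap 0.0003
('press', True) t86.1 pos [ 0.5171 -0.0044  0.0934] F [-3.   0.2  8.9] gap 0.0004
('press', True) t86.3 pos [ 0.5171 -0.0044  0.0933] F [-3.   1.6  9.8] gap 0.0001
('press', True) t86.5 pos [ 0.5171 -0.0044  0.0933] F [-2.7 -0.1  8.9] gap 0.0010
front L 1092 93.1
front R 1085 93.1
back 927 94.2
paddle tip 388 104.9
paddle in 352 105.0
 t88.0 pos [0.4699 0.0322 0.3181] F [-0.3  0.3  0.3] gap 0.0004
```

View pics/lc.png

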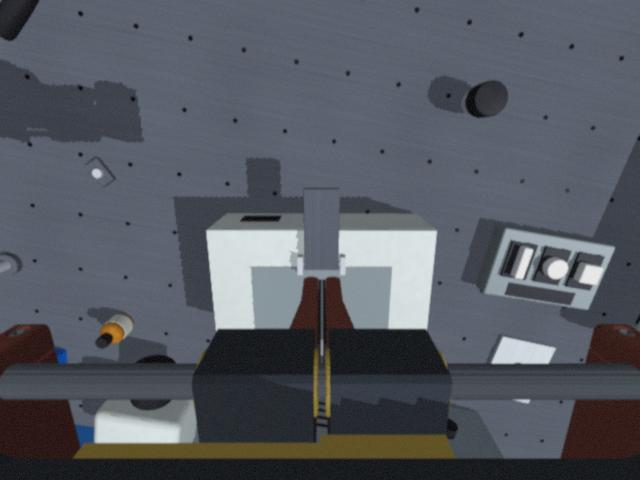

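```bash
python3 - <<'E'
from h import *
X=np.load("w1.npz")["X"]; C=(X-CC)@RC*1000
m=(C[...,0]>-75)&(C[...,0]<-55)&(abs(C[...,1])>40)&(abs(C[...,1])<120)&(C[...,2]>60); print("initial front",np.median(C[m][:,2]))
t=cw(-72,40,0)
manip.move_to([t[0],t[1],.12],O)
z=.095; manip.move_linear([t[0],t[1],z],O,feed=.05)
while z>.084:
    z-=.0005; manip.move_linear([t[0],t[1],z],O,feed=.02); f=manip.sense()["contact_force"][2]
    if f>22: break
manip.wait(.5); st(("sustained",z,f))
manip.move_linear([t[0],t[1],.2],O,feed=.15)
manip.move_to([.498,.364,.25],[180,0,91.5])
p,X=shoot("wrist","k.png")
for n in("key_round","key_square","key_bar"):
    for d in manip.masks_of(p,n)[:2]:
        P=X[d["pixels"]]; P=P[P[:,2]>.043]
        if len(P)>20: r=cv2.minAreaRect(P[:,:2].astype(np.float32)*1000); print(n,round(d["score"],2),np.round(r[0],1),np.round(r[1],1),np.median(P[:,2]))
E
```

```text
initial front 92.97385188954962
('sustained', 0.0915, np.float64(23.387541371741815)) t91.8 pos [0.5001 0.0789 0.0932] F [-7.7 -0.8 23.5] gap 0.0005
key_round 0.67 [499.9 317.2] [43.7 11.9] 0.04594383017529233
key_round 0.64 [498.  364.6] [26.9 26.2] 0.04595040810561499
key_square 0.95 [496.3 413. ] [25.5 25.4] 0.04595506808224281
key_square 0.35 [499.9 317.2] [43.7 11.9] 0.0459735036098604
key_bar 0.95 [499.9 317.2] [43.7 11.9] 0.04599606635776002
```

View pics/k.png

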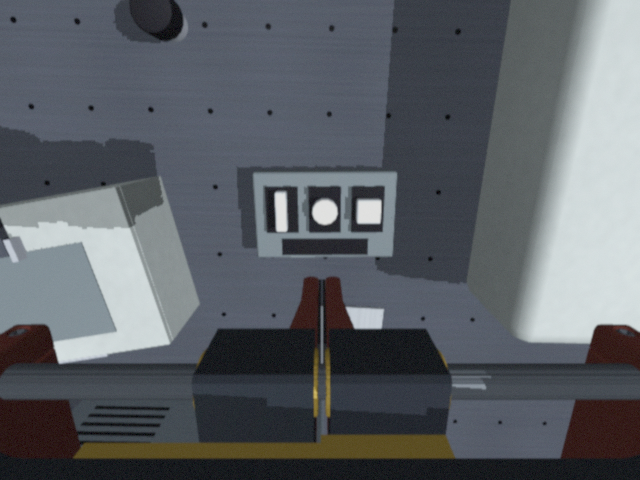

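```bash
python3 - <<'E'
from h import *
o=[180,0,91.5]
manip.grip(0,10)
for n,x,y in(("round",.498,.3646),("square",.4963,.413),("bar",.4999,.3172)):
    manip.move_linear([x,y,.09],o,feed=.15)
    manip.move_linear([x,y,.05],o,feed=.06)
    manip.move_linear([x,y,.039],o,feed=.02); manip.wait(.4); st(n)
    manip.move_linear([x,y,.09],o,feed=.08); manip.wait(.3)
manip.move_to([.48,.25,.36],O)
manip.move_to(np.append(cw(-110,0,0)[:2],.34),O); manip.wait(.5)
lidcheck(); st()
p,X=shoot("scene"); cv2.imwrite("pics/a9.png",cv2.resize(p["color"][150:390,110:530],(800,457)))
E
```

```text
round t97.3 pos [0.4985 0.365  0.0403] F [-2.9 -1.6 12.9] gap 0.0002
square t100.8 pos [0.4967 0.4134 0.0403] F [-2.1 -1.2 12.1] gap 0.0004
bar t104.6 pos [0.5004 0.3175 0.0402] F [-3.3 -1.1 13.6] gap 0.0001
front L 984 93.1
front R 983 93.0
back 1703 94.2
paddle tip 360 104.9
paddle in 301 105.0
 t108.2 pos [0.4707 0.0323 0.34  ] F [-0.3 -1.   0.3] gap 0.0004
```

View pics/a9.png

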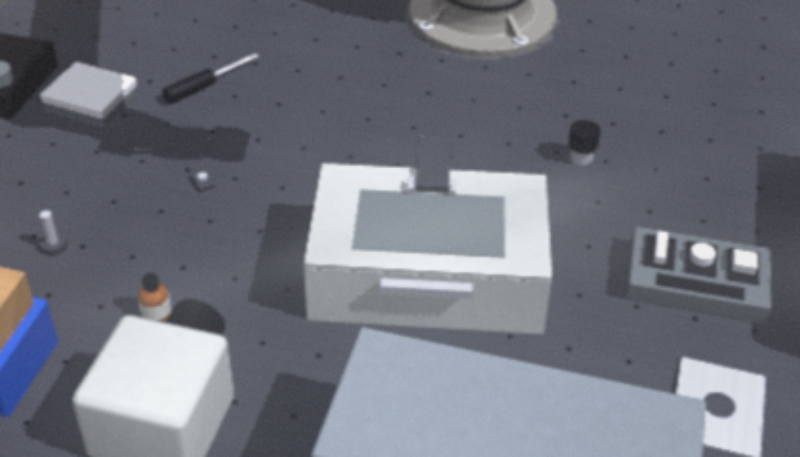

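```bash
python3 -c "
from station import manip
manip.job_done()"
```

```text
the job is handed in; nothing more can be done
```

I've handed the job in. All four objectives are in the case, the lid is shut and the three keys have been pressed, at about 108 s of the 210 s allowed.

- **Opening:** I gripped the paddle by its sides and lifted it to release the latch. I then swung the lid to 1.8 rad, where it stayed after I let go.
- **Objectives:** All four on the bench went onto the mat. One was knocked next to its neighbour during the run, so I measured it again before picking it up. A wrist picture taken before closing showed all four upright on the mat, and none showed on the bench in the scene camera's depth image.
- **Closing:** I lowered the lid by the paddle, released it just above shut, then pressed it. The first three presses settled at only about 9 N. The last was held at 23 N, above the 10 N needed.
- **Keys:** I pressed round, then square, then bar. Each stopped at about 40 mm above the bench with 12–14 N, which is the full 6 mm to within about 0.3 mm.
- **Last checks:** The lid's front edge is at 93.0–93.1 mm, against 93.0 mm at the start. The paddle is flat at 105 mm, as before, and the other things on the bench look undisturbed.

I did not tug the lid to prove the latch had caught. I judge that it has from the shut height, the flat paddle and the held press.

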